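# Tip the milling balls into the empty compartment

### The arm

A 7-joint arm with a two-finger parallel gripper is mounted at the origin on the work surface. World frame = base frame: x ahead of the robot, y to its left, z up, the work surface at z = 0. Lengths are in m, angles in rad, forces in N, time in s.
With the tool pointing down it reaches from about 0.425 to 0.875 m from the base axis. Payload 4.7 kg.
Tool frame: the origin (TCP) lies at the very end of the fingers, on their centre line; the grasp point (between the pads) lies 19 mm behind it; x points along the fingers, y is the direction in which the jaws open and shut, and the axes are right-handed (so a half turn about x gives the same grasp; the last joint's range is limited). The gripper opens to 87 mm and grips with 3 to 60 N. Pads are 19 mm wide; open, the fingers measure 117 mm over their backs; the gripper's body (75 mm by 190 mm) begins 51 mm behind the grasp point.
Start: joints at [1.217, 0.321, -0.07, 1.45, 0.023, 1.371, -0.057], TCP at [0.234, -0.607, 0.223] pointing down, gripper open.
Joint ranges: [-2.86, 2.86], [-0.3, 2.09], [-1.38, 1.24], [0.06, 2.45], [-1.56, 4.7], [0.09, 2.05], [-2.69, 2.69]. Speed limits (rad/s): [2.57, 2.57, 3.14, 3.14, 3.14, 3.14, 3.14].

### API

Orientations are given as a 3x3 rotation matrix whose columns are the frame's x, y, z axes.
In Python, from bench import * gives the robot as it stands.
- The arm moves only by the tool apply_moves, never from a script. Its argument "plan" is a list of rows, each a list of 3 entries, a list of its own where there are three numbers: the turn, a rotation vector about the world's x, y, z in degrees, then the shift along the world's x, y, z in mm, then the closure, from -1 (fully open) to 1 (shut). In form: [[[ax, ay, az], [tx, ty, tz], gripper], ...]. A call has exactly 5 rows; each row is the pose to reach, as a shift and turn from the pose commanded when the call began; what a row does not reach only later rows make up. A row lasts 1/10 s, in which the tool goes at most 50 mm and 8.59 degrees, less where a joint would pass 70% of its speed; a pose out of reach is approached as far as the arm can. A call with a gripper value outside its range is refused whole. The fingers move at their own pace and stop on an object; "grip_force" is the grip in N (left out, the last holds). Time passes only in rows, so rows that repeat a pose let the fingers close, or fill a call up. It gives the time, the measured TCP pose, the force and the opening at its end, in the units of the state.
- get_obs(): the state, without advancing time (a new reading comes with each control period).
- snapshot(name): name is "scene" or "top" or "wrist"; returns (picture, depth): 384x512x3 uint8, blue, green, red; 384x512 float32, m along the optical axis (not along the pixel's ray), 0 where there is no reading.
- camera_model(name): a dict with "camera_matrix" (3x3 intrinsics, pixels), "R" (3x3) and "t" (3): a world point X has camera coordinates R X + t; the wrist camera has in their place "mount" (4x4, takes a point from camera to tool coordinates, whose origin is the TCP and whose axes are the tool frame's). Camera axes: x right, y down, z forward; pixel columns grow to the right and rows downward; lengths in m; the calibration is good to about 2 mm. A picture is of the moment at which its call begins: read the wrist's pose just before it. camera_model takes no time and is no camera call.
- job_done(): hands the job in, once; it reports no verdict.
The state is a dict: "t": time; "joint_pos": joint angles; "dq": joint speeds; "tau": joint torques, N m; "tcp_pos": TCP position; "eef_rot": TCP orientation; "force": force on the tool from outside, world axes, zero at the start; "ft_torque": the same for the moment, N m; "finger_gap": opening from 0.0 (shut) to 1.0 (fully open).
Only numpy, scipy, OpenCV 4.12 (cv2) and the standard library are available. Lean on these libraries where they do the work, as an engineer would, in place of code of your own. Each camera call takes 0.05 s, during which the arm holds its last target. There are 200 camera calls.

### The job

Pick up the small metal scoop by its black grip, carry it to the divided tray and tip its three steel milling balls into the one compartment that is empty, so that no ball ever drops into another compartment or onto the bench. Then set the empty scoop back down on the bench, upright, and let go of it. Leave the bottle, the beaker, the flask and the spatula where they are.

Things in the scene. Friction and masses are not known exactly. Their poses are not given: they have to be found in the camera images.
- scoop: Loose open aluminium hand scoop, 0.16 kg. Origin: centre of the pan's underside, x to the open nose, y across, z up. Pan from x = -47 (30 mm high back wall) to +52 mm (nose, no front wall), 50 mm wide, 44 mm clear inside. Side walls 30 mm high, 22 mm beside the nose ramp. Floor top at z = 3 mm, flat to x = +15 mm, then rising 9 mm to the nose (14 degrees), so balls stay in while level.
- scoop_grip (a point): Point to grip on the scoop's black bar, over its centre of mass: x = -8, y = 0, z = 75 mm in the scoop's frame; axes as the scoop's, close the fingers along y. The bar runs along x above the pan (x = -48 to +28 mm), 16 mm wide, 18 mm high (underside 66, top 84 mm above the pan's underside), on one thin strut at the back wall.
- scoop_nose (a point): Middle of the scoop's pouring edge: x = +52, y = 0, z = 12 mm in the scoop's frame; axes as the scoop's. Balls begin to roll out over it when the nose is tipped down by more than about 14 degrees; 35 to 50 degrees empties the scoop.
- tray: Grey plastic divided tray, fixed, 156 x 232 mm, 44 mm high, open on top: 2 compartments along its x by 3 along its y, each 70 to 74 mm square inside, about 76 mm from centre to centre; walls and dividers 4 mm thick, all 44 mm high. Origin: centre of the underside; z up. Five hold small stock (stoppers, caps, stir bars, vials, corks; all below the divider tops), one is empty; which varies.
- cell_empty: Thin dark rubber liner, 68 x 68 x 2 mm, on the floor of the empty compartment (every compartment has one). Origin: centre of its underside, so the middle of the empty compartment, 4 mm above the bench; axes parallel to the tray's. The divider tops are 40 mm above this point.
- ball0_center (a point): Centre of a steel milling ball, 20 mm in diameter, 33 g, starting loose in the scoop (nearest the back wall).
- ball1_center (a point): Centre of a steel milling ball, 20 mm in diameter, 33 g, starting loose in the scoop (the middle one).
- ball2_center (a point): Centre of a steel milling ball, 20 mm in diameter, 33 g, starting loose in the scoop (nearest the nose).
- reagent_bottle: Bystander: amber bottle with a black cap, 64 mm wide, 150 mm high. Origin: centre of the underside.
- beaker: Bystander: open glass beaker, 68 mm wide, 85 mm high. Origin: centre of the underside.
- flask: Bystander: round flask standing in a cork ring, 92 mm wide, 125 mm high. Origin: centre of the underside.
- spatula: Bystander: steel spatula lying on the bench, 180 mm long. Origin: at the underside, along its length.
- ball0: The ball of point ball0_center; its axes turn as it rolls, use the point.
- ball1: The ball of point ball1_center; its axes turn as it rolls, use the point.
- ball2: The ball of point ball2_center; its axes turn as it rolls, use the point.

How it is judged:
By the outcome, as a careful person would: the job done as asked, in the order asked, and still so for the second after the job is handed in, with the robot touching nothing.
It also fails if it takes over 64 s, if anything falls off the work surface, if the arm or the gripper's body presses on something with over 40 N, if the wrist force passes 120 N, or if a joint passes its speed limit or range.

## Working session

There is one attempt and no reset: what is moved stays moved. The work goes in short steps, Python scripts to look and compute and a tool call to move; the robot and the scene stay as the last step left them, time stands still between calls to the robot, and variables do not carry over. Pictures are saved under pics/ and viewed, about 8 in all and at most 12, crops included, and the job is handed in when it is done.

Besides the shell and the picture viewer there is one more tool, called as a command line: name --argument value ..., lists and objects as JSON in quotes. apply_moves: Moves the arm, as the interface text tells. Its arguments: {"type":"object","properties":{"plan":{"type":"array","items":{"type":"array"}},"grip_force":{"type":"number"}},"required":["plan"]}

```bash
mkdir -p pics
cat > h.py <<'E'
from bench import *
import numpy as np, cv2
def world(name,d,cm,u,v,obs=None):
    K=cm["camera_matrix"];z=d[v,u]
    p=np.array([(u-K[0,2])/K[0,0]*z,(v-K[1,2])/K[1,1]*z,z])
    if "mount" in cm:
        m=np.array(cm["mount"]);q=m[:3,:3]@p+m[:3,3]
        return np.array(obs["eef_rot"])@q+obs["tcp_pos"]
    return np.array(cm["R"]).T@(p-cm["t"])
def cloud(name,obs=None):
    obs=get_obs();im,d=snapshot(name);cm=camera_model(name);K=np.array(cm["camera_matrix"])
    u,v=np.meshgrid(np.arange(512),np.arange(384))
    p=np.stack([(u-K[0,2])/K[0,0]*d,(v-K[1,2])/K[1,1]*d,d],-1)
    if "mount" in cm:
        m=np.array(cm["mount"]);q=p@m[:3,:3].T+m[:3,3]
        w=q@np.array(obs["eef_rot"]).T+obs["tcp_pos"]
    else: w=(p-np.array(cm["t"]))@np.array(cm["R"])
    w[d==0]=np.nan
    return im,w
E
python3 - <<'E'
from h import *
o=get_obs();print({k:np.round(v,3).tolist() for k,v in o.items()})
im,w=cloud("top");cv2.imwrite("pics/top.png",cv2.resize(im,(768,576),interpolation=cv2.INTER_CUBIC));np.savez("top.npz",im=im,w=w)
im,w=cloud("scene");cv2.imwrite("pics/scene.png",cv2.resize(im,(768,576),interpolation=cv2.INTER_CUBIC));np.savez("scene.npz",im=im,w=w)
E
```

```text
{'t': 0.0, 'joint_pos': [1.217, 0.322, -0.07, 1.452, 0.023, 1.371, -0.057], 'dq': [0.002, -0.001, 0.001, -0.0, -0.0, 0.001, 0.0], 'tau': [-0.0, -49.128, -0.404, -31.253, -0.064, 0.044, 0.0], 'tcp_pos': [0.233, -0.606, 0.221], 'eef_rot': [[-0.001, 0.36, -0.933], [0.002, -0.933, -0.36], [-1.0, -0.002, 0.0]], 'force': [0.98, -0.284, 0.129], 'ft_torque': [-0.017, -0.01, 0.049], 'finger_gap': 0.999}
```

View pics/top.png

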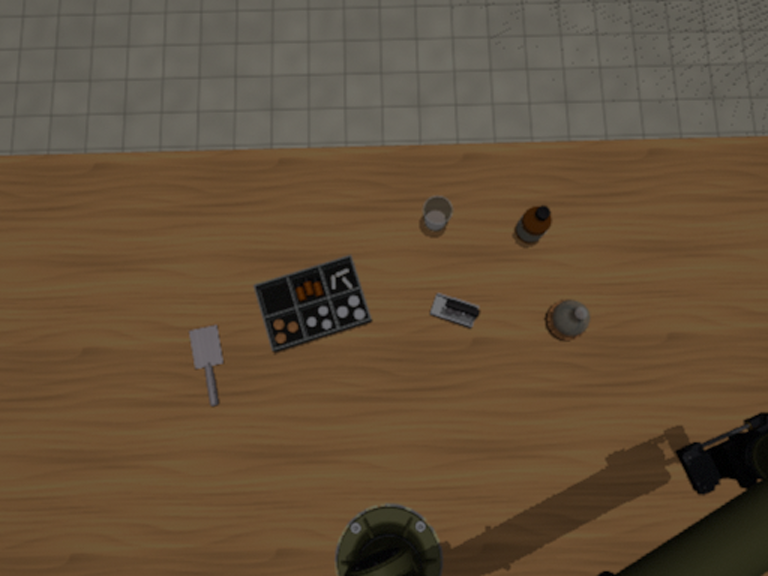

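View pics/scene.png

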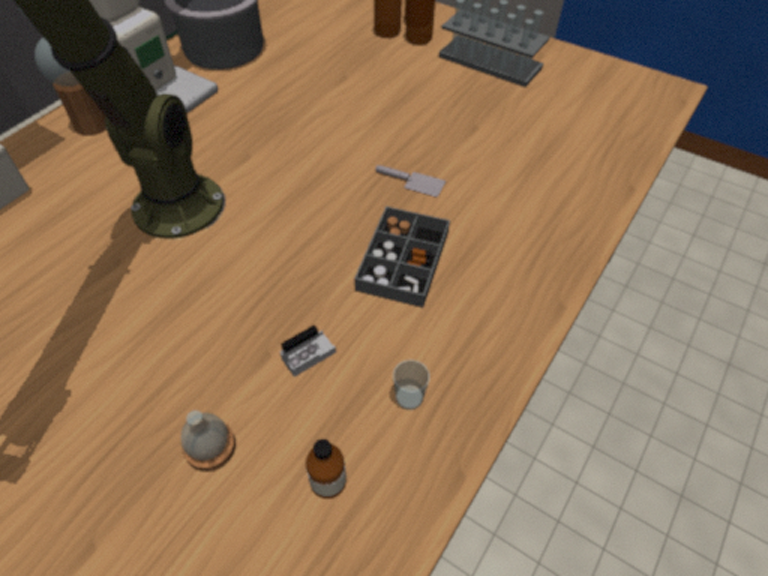

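The top view shows the tray around (313,303), with the empty cell at far left, about (277,296). The scoop is at (455,310), apparently with its nose to the left. The flask is at (570,320), the bottle at (535,222) and the beaker at (436,213). Next I'll measure these.

Run:
```python
from h import *
for n in("top","scene"):
    D=np.load(n+".npz");im,w=D["im"],D["w"]
    if n=="top":
        for nm,(u,v) in dict(tray=(313,303),cell=(277,296),scoop=(455,310),bar=(461,308),flask=(570,320),bottle=(535,222),beaker=(436,213),spat=(207,350)).items():
            print(nm,np.round(w[int(v/1.5),int(u/1.5)],3))
        c=w[int(310/1.5),int(455/1.5)];t=w[int(303/1.5),int(313/1.5)]
    x=w.reshape(-1,3);g=im.reshape(-1,3).mean(1)
    for nm,ctr,lo,hi,r in(("bar",c,.062,.1,.09),("pan",c,.008,.05,.09),("tray",t,.036,.06,.17)):
        m=(x[:,2]>lo)&(x[:,2]<hi)&(np.hypot(*(x[:,:2]-ctr[:2]).T)<r)
        p=x[m];
        if len(p)<8: print(n,nm,len(p));continue
        R=cv2.minAreaRect((p[:,:2]*1000).astype(np.float32))
        print(n,nm,len(p),np.round(R[0],1),np.round(R[1],1),round(R[2],1),"zmed",np.round(np.median(p[:,2]),4), "box",np.round(cv2.boxPoints(R)).tolist())
```

```text
tray [0.557 0.157 0.035]
cell [0.581 0.243 0.008]
scoop [ 0.528 -0.159  0.085]
bar [ 0.531 -0.173  0.083]
flask [ 0.498 -0.406  0.093]
bottle [ 0.71  -0.337  0.118]
beaker [ 0.772 -0.132  0.003]
spat [0.461 0.401 0.006]
top bar 124 [ 530.6 -174. ] [74.7 16.1] 69.5 zmed 0.0838 box [[510.0, -206.0], [525.0, -212.0], [551.0, -142.0], [536.0, -136.0]]
top pan 243 [ 533.4 -169. ] [114.8 157.9] 67.3 zmed 0.0179 box [[438.0, -191.0], [584.0, -252.0], [628.0, -146.0], [483.0, -86.0]]
top tray 505 [558.4 159.1] [157.3 232.5] 16.3 zmed 0.0424 box [[450.0, 249.0], [515.0, 25.0], [666.0, 70.0], [601.0, 293.0]]
scene bar 189 [ 532.3 -177.4] [76.8 19.1] 68.2 zmed 0.0819 box [[509.0, -209.0], [527.0, -217.0], [555.0, -145.0], [538.0, -138.0]]
scene pan 368 [ 537. -166.] [101.6  53.6] 69.6 zmed 0.0178 box [[494.0, -204.0], [544.0, -223.0], [580.0, -128.0], [530.0, -109.0]]
scene tray 505 [558.8 155.2] [157.  239.4] 16.4 zmed 0.0409 box [[450.0, 248.0], [517.0, 18.0], [668.0, 62.0], [600.0, 292.0]]
```

Measurements, checked against the given sizes:
- **Scoop:** yaw about 69.5°, grip at about (532,-174). The bar measures 75x16 with its top at 84 mm, which matches.
- **Tray:** yaw 16.5°, centre (558,157), and its size matches.
- **Empty cell:** about (573,241).

I'll move above the scoop.

apply_moves --plan '[[[0, 0, 3], [20, 29, 0], -1], [[0, 0, 6], [40, 58, 0], -1], [[0, 0, 10], [60, 87, 0], -1], [[0, 0, 13], [80, 116, 0], -1], [[0, 0, 16], [100, 145, 0], -1]]' --grip_force 50

```text
t: 0.6
tcp_pos: [0.3342, -0.46, 0.2221]
eef_rot: [[-0.0, 0.605, -0.797], [0.0, -0.797, -0.605], [-1.0, -0.001, 0.0]]
force: [0.4, -0.6, -0.4]
finger_gap: 1.0
```

apply_moves --plan '[[[0, 0, 3], [20, 29, 0], -1], [[0, 0, 6], [40, 58, 0], -1], [[0, 0, 10], [60, 87, 0], -1], [[0, 0, 13], [80, 116, 0], -1], [[0, 0, 16], [100, 145, 0], -1]]'

```text
t: 1.1
tcp_pos: [0.4341, -0.3151, 0.2222]
eef_rot: [[-0.001, 0.801, -0.599], [0.0, -0.599, -0.801], [-1.0, -0.001, 0.0]]
force: [-0.0, -1.0, -0.5]
finger_gap: 1.001
```

apply_moves --plan '[[[0, 0, 3], [20, 29, 0], -1], [[0, 0, 6], [40, 58, 0], -1], [[0, 0, 10], [60, 87, 0], -1], [[0, 0, 13], [80, 116, 0], -1], [[0, 0, 16.4], [98, 143, 0], -1]]'

```text
t: 1.6
tcp_pos: [0.5322, -0.1719, 0.2223]
eef_rot: [[-0.0, 0.937, -0.348], [0.0, -0.348, -0.937], [-1.0, -0.0, -0.0]]
force: [0.1, 0.1, -0.2]
finger_gap: 1.002
```

Run:
```python
from h import *
o=get_obs();print(np.round(o["joint_pos"],2),np.round(o["tcp_pos"],4),np.round(o["eef_rot"],3).tolist(),o["t"])
im,w=cloud("wrist");cv2.imwrite("pics/w1.png",im);x=w.reshape(-1,3)
print(np.round(np.array(camera_model("wrist")["mount"]),3).tolist())
for lo,hi in((.076,.095),(.01,.035)):
    m=(x[:,2]>lo)&(x[:,2]<hi)&(np.hypot(x[:,0]-.532,x[:,1]+.17)<.08);p=x[m]
    if len(p)>9:
        R=cv2.minAreaRect((p[:,:2]*1000).astype(np.float32));print(len(p),R,np.median(p[:,2]))
```

```text
[ 0.72  0.16 -0.51  1.67  0.08  1.34 -0.15] [ 0.5322 -0.1719  0.2223] [[-0.0, 0.937, -0.348], [0.0, -0.348, -0.937], [-1.0, -0.0, -0.0]] 1.6
[[-0.0, -0.3, 0.954, -0.161], [1.0, 0.0, 0.0, -0.001], [-0.0, 0.954, 0.3, -0.084], [0.0, 0.0, 0.0, 1.0]]
1386 ((533.26025390625, -173.5559539794922), (74.91637420654297, 15.271675109863281), 69.39839935302734) 0.08288778856273098
1247 ((537.0977783203125, -162.21177673339844), (99.95584869384766, 50.10462188720703), 69.31974029541016) 0.021079573525741024
```

View pics/w1.png

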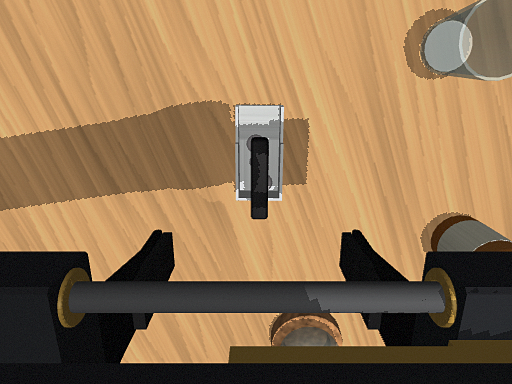

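The wrist view shows the scoop aligned, with the bar running vertically from (259,140) to (259,215) midway between the fingers. The bar centre is (533.3,-173.6), so the correction is about 1.5 mm. Next I descend and grip.

apply_moves --plan '[[[0, 0, 0], [0.5, 0, -22], -1], [[0, 0, 0], [1, 0, -46], -1], [[0, 0, 0], [1.5, 0, -70], -1], [[0, 0, 0], [1.5, 0, -94], -1], [[0, 0, 0], [1.5, 0, -116], -1]]'

```text
t: 2.15
tcp_pos: [0.5325, -0.1736, 0.105]
eef_rot: [[-0.001, 0.936, -0.351], [0.0, -0.351, -0.936], [-1.0, -0.001, 0.0]]
force: [0.1, 0.5, -0.3]
finger_gap: 0.999
```

apply_moves --plan '[[[0, 0, 0], [0, 0, -15], -1], [[0, 0, 0], [0, 0, -30], -1], [[0, 0, 0], [0, 0, -42], -1], [[0, 0, 0], [0, 0, -50], -1], [[0, 0, 0], [0, 0, -50], -1]]'

```text
t: 2.65
tcp_pos: [0.5326, -0.1734, 0.0556]
eef_rot: [[-0.001, 0.937, -0.351], [0.001, -0.351, -0.937], [-1.0, -0.002, -0.0]]
force: [0.1, 0.6, -0.1]
finger_gap: 0.998
```

apply_moves --plan '[[[0, 0, 0], [0, 0, 0], -0.5], [[0, 0, 0], [0, 0, 0], 0], [[0, 0, 0], [0, 0, 0], 0.3], [[0, 0, 0], [0, 0, 0], 0.5], [[0, 0, 0], [0, 0, 0], 0.6]]'

```text
t: 3.15
tcp_pos: [0.5334, -0.1736, 0.0569]
eef_rot: [[0.001, 0.937, -0.351], [-0.0, -0.351, -0.937], [-1.0, 0.001, 0.0]]
force: [-0.1, -0.2, 0.2]
finger_gap: 0.631
```

apply_moves --plan '[[[0, 0, 0], [0, 0, 0], 0.65], [[0, 0, 0], [0, 0, 0], 0.75], [[0, 0, 0], [0, 0, 0], 1], [[0, 0, 0], [0, 0, 0], 1], [[0, 0, 0], [0, 0, 0], 1]]'

```text
t: 3.65
tcp_pos: [0.5333, -0.1736, 0.0566]
eef_rot: [[0.0, 0.937, -0.351], [-0.0, -0.351, -0.937], [-1.0, 0.0, -0.0]]
force: [0.1, -0.9, -2.1]
finger_gap: 0.178
```

Gripped: a gap of 0.178 is about 15.5 mm. Lift gently.

apply_moves --plan '[[[0, 0, 0], [0, 0, 4], 1], [[0, 0, 0], [0, 0, 10], 1], [[0, 0, 0], [0, 0, 20], 1], [[0, 0, 0], [0, 0, 30], 1], [[0, 0, 0], [0, 0, 40], 1]]'

```text
t: 4.15
tcp_pos: [0.5335, -0.1736, 0.0978]
eef_rot: [[0.001, 0.937, -0.351], [-0.0, -0.351, -0.937], [-1.0, 0.001, 0.0]]
force: [0.6, -0.7, -2.2]
finger_gap: 0.183
```

apply_moves --plan '[[[0, 0, 0], [0, 0, 10], 1], [[0, 0, 0], [0, 0, 20], 1], [[0, 0, 0], [0, 0, 28], 1], [[0, 0, 0], [0, 0, 33], 1], [[0, 0, 0], [0, 0, 35], 1]]'

```text
t: 4.65
tcp_pos: [0.5335, -0.1737, 0.1323]
eef_rot: [[0.001, 0.936, -0.351], [-0.0, -0.351, -0.936], [-1.0, 0.001, 0.0]]
force: [0.4, 0.2, -2.7]
finger_gap: 0.18
```

Run:
```python
from h import *
o=get_obs();print(np.round(o["joint_pos"],2),np.round(o["tcp_pos"],4),o["force"],o["finger_gap"])
im,w=cloud("wrist");cv2.imwrite("pics/w2.png",im[60:260,160:360].repeat(3,0).repeat(3,1))
```

```text
[ 0.71  0.23 -0.5   1.78  0.12  1.16 -0.19] [ 0.5335 -0.1737  0.1323] [ 0.35807171  0.19313879 -2.72582317] 0.17981938559951202
```

View pics/w2.png

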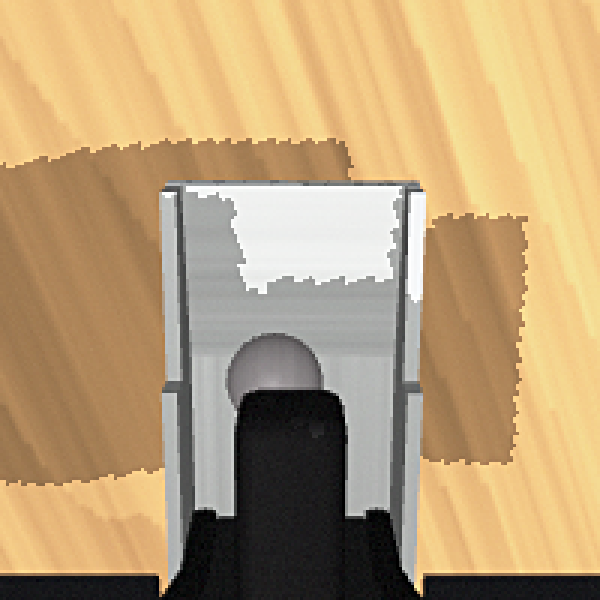

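The scoop is level in the grip. One ball shows at (275,375) behind the ramp foot, and the weight of 2.7 N agrees with the scoop plus three balls. Now I carry it.

apply_moves --plan '[[[0, 0, 0.6], [1, 5, 0], 1], [[0, 0, 1.5], [3, 14, 0], 1], [[0, 0, 3], [5, 27, 0], 1], [[0, 0, 4.6], [8, 42, 0], 1], [[0, 0, 6.2], [10, 57, 0], 1]]'

```text
t: 5.2
tcp_pos: [0.5435, -0.1143, 0.1315]
eef_rot: [[0.0, 0.97, -0.244], [0.001, -0.244, -0.97], [-1.0, -0.0, -0.001]]
force: [0.5, 0.5, -2.6]
finger_gap: 0.176
```

apply_moves --plan '[[[0, 0, 1.6], [3, 15, 0], 1], [[0, 0, 3.2], [6, 30, 0], 1], [[0, 0, 4.9], [8, 45, 0], 1], [[0, 0, 6.6], [11, 60, 0], 1], [[0, 0, 8.2], [14, 75, 0], 1]]'

```text
t: 5.7
tcp_pos: [0.5574, -0.0403, 0.1316]
eef_rot: [[0.0, 0.995, -0.104], [-0.0, -0.104, -0.995], [-1.0, 0.0, 0.0]]
force: [0.1, -1.3, -1.9]
finger_gap: 0.18
```

apply_moves --plan '[[[0, 0, 1.6], [3, 15, 0], 1], [[0, 0, 3.2], [6, 30, 0], 1], [[0, 0, 4.9], [8, 45, 0], 1], [[0, 0, 6.6], [11, 60, 0], 1], [[0, 0, 8.2], [14, 75, 0], 1]]'

```text
t: 6.2
tcp_pos: [0.5714, 0.0347, 0.1316]
eef_rot: [[0.0, 0.999, 0.039], [-0.0, 0.039, -0.999], [-1.0, 0.0, 0.0]]
force: [-0.7, -0.1, -2.7]
finger_gap: 0.178
```

apply_moves --plan '[[[0, 0, 1.6], [3, 15, 0], 1], [[0, 0, 3.2], [6, 29, 0], 1], [[0, 0, 4.8], [8, 43, 0], 1], [[0, 0, 6.4], [10, 56, 0], 1], [[0, 0, 7.9], [12, 68, 0], 1]]'

```text
t: 6.7
tcp_pos: [0.5833, 0.1026, 0.1316]
eef_rot: [[0.0, 0.984, 0.176], [0.0, 0.176, -0.984], [-1.0, 0.0, -0.0]]
force: [0.9, 0.8, -2.3]
finger_gap: 0.177
```

apply_moves --plan '[[[0, 0, 1.4], [2, 11, 0], 1], [[0, 0, 2.7], [4, 21, 0], 1], [[0, 0, 3.8], [6, 29, 0], 1], [[0, 0, 4.6], [7, 34, 0], 1], [[0, 0, 5], [8, 36, 0], 1]]'

```text
t: 7.2
tcp_pos: [0.5912, 0.138, 0.1316]
eef_rot: [[-0.0, 0.966, 0.26], [0.0, 0.26, -0.966], [-1.0, -0.0, -0.0]]
force: [0.4, -0.4, -3.5]
finger_gap: 0.178
```

Run:
```python
from h import *
o=get_obs();print(np.round(o["joint_pos"],2),np.round(o["tcp_pos"],4),np.round(o["eef_rot"],3).tolist(),o["force"],o["finger_gap"],o["t"])
im,w=cloud("wrist");cv2.imwrite("pics/w3.png",im);np.savez("w3.npz",im=im,w=w)
x=w.reshape(-1,3)
m=(x[:,2]>.041)&(x[:,2]<.048)&(x[:,0]>.42)&(x[:,0]<.7)&(x[:,1]>.0)&(x[:,1]<.32)
R=cv2.minAreaRect((x[m][:,:2]*1000).astype(np.float32));print(m.sum(),R,cv2.boxPoints(R).round().tolist())
```

```text
[ 0.32  0.38 -0.73  1.66  0.27  1.21 -0.21] [0.5912 0.138  0.1316] [[-0.0, 0.966, 0.26], [0.0, 0.26, -0.966], [-1.0, -0.0, -0.0]] [ 0.35824532 -0.38160645 -3.49077651] 0.17798283056092248 7.2
3254 ((555.5228271484375, 175.08782958984375), (156.57504272460938, 183.25990295410156), 16.286176681518555) [[455.0, 241.0], [506.0, 65.0], [656.0, 109.0], [605.0, 285.0]]
```

View pics/w3.png

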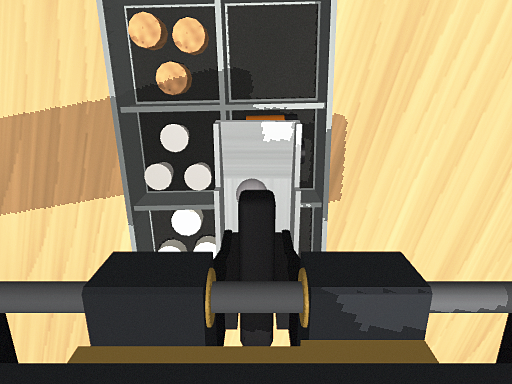

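The wrist view shows the empty cell ahead at (273,52), with its near divider at row ~105. The scoop is still about 30 mm short, and the far wall is cut off. I'll fit the divider to check the tray position.

Run:
```python
from h import *
D=np.load("w3.npz");w=D["w"]*1000
a=np.radians(16.3);X=np.array([np.cos(a),np.sin(a)]);Y=np.array([-X[1],X[0]])
c=np.array([558.5,157.])
def loc(p): return (p[...,:2]-c)@np.stack([X,Y],1)
L=loc(w);z=w[...,2]
top=(z>40)&(z<48)&(abs(L[...,0])<90)
hy=np.histogram(L[...,1][top&(L[...,0]<-10)&(L[...,0]>-65)],bins=np.arange(20,125,2));print([(int(b),int(n)) for n,b in zip(*hy) if n>8])
hx=np.histogram(L[...,0][top&(L[...,1]>45)&(L[...,1]<105)],bins=np.arange(-90,90,2));print([(int(b),int(n)) for n,b in zip(*hx) if n>8])
# scoop nose edge in world
o=get_obs();h=np.array([-.26,.966]);p=o["tcp_pos"][:2]*1000
s=(w[...,:2]-p)@np.stack([h,[h[1],-h[0]]],1)
m=(z>70)&(z<92)&(s[...,0]>30)&(abs(s[...,1])<40)
print("nose fwd",np.percentile(s[...,0][m],[98,100]),"lat",np.percentile(s[...,1][m],[0,1,99,100]),"z near nose",np.median(z[m&(s[...,0]>56)]))
print(loc(p),Y)
for th in (0,8,12,16,20,25,30,35,40,45,48):
    t=np.radians(th);f=61.7*np.cos(t)-44.6*np.sin(t);v=-61.7*np.sin(t)-44.6*np.cos(t)
    print(th,"fwd %.1f z %.1f"%(f,v))
```

```text
[]
[(-76, 228), (-74, 288), (-72, 231), (76, 308), (78, 284), (80, 60)]
nose fwd [62.53185468 62.76500428] lat [-25.0708467  -22.31447568  21.81339708  24.86818272] z near nose 85.63420586471804
[ 26.22071473 -27.4692071 ] [-0.28066671  0.95980529]
0 fwd 61.7 z -44.6
8 fwd 54.9 z -52.8
12 fwd 51.1 z -56.5
16 fwd 47.0 z -59.9
20 fwd 42.7 z -63.0
25 fwd 37.1 z -66.5
30 fwd 31.1 z -69.5
35 fwd 25.0 z -71.9
40 fwd 18.6 z -73.8
45 fwd 12.1 z -75.2
48 fwd 8.1 z -75.7
```

Run:
```python
from h import *
D=np.load("w3.npz");w=D["w"]*1000
a=np.radians(16.3);X=np.array([np.cos(a),np.sin(a)]);Y=np.array([-X[1],X[0]])
c=np.array([558.5,157.])
for u in (160,):
  for v in list(range(0,8,2))+list(range(98,120,2)):
    p=w[v,u];print(u,v,np.round((p[:2]-c)@np.stack([X,Y],1),1),round(p[2],1))
for u in range(214,232,3): p=w[50,u];print(u,50,np.round((p[:2]-c)@np.stack([X,Y],1),1),round(p[2],1))
```

```text
160 0 [-39.9 113.8] 18.2
160 2 [-41.9 114.1] 10.6
160 4 [-43.3 113.7] 5.7
160 6 [-44.4 113.2] 1.7
160 98 [-50.7  46. ] 4.5
160 100 [-50.8  44.5] 4.8
160 102 [-51.2  42.9] 3.9
160 104 [-48.2  41.9] 15.6
160 106 [-42.8  41.6] 36.0
160 108 [-42.9  40.2] 36.1
160 110 [-42.6  38.9] 37.7
160 112 [-51.8  35. ] 5.0
160 114 [-51.8  33.5] 5.6
160 116 [-52.4  31.8] 4.0
160 118 [-52.6  30.1] 4.0
214 50 [-4.6 80.9] 7.6
217 50 [ 0.8 78.2] 38.0
220 50 [ 3.  78.1] 39.0
223 50 [ 4.4 78.6] 32.2
226 50 [ 4.5 80.7] 6.7
229 50 [ 6.7 80.8] 5.5
```

The tray is 1.5–2.5 mm off the first estimate, which puts the cell centre at (575,242). I'll move the nose over the cell 15 mm short of its centre, then tip slowly.

apply_moves --plan '[[[0, 0, 0.2], [1, 5, 0], 1], [[0, 0, 0.5], [2, 12, 0], 1], [[0, 0, 0.8], [4, 20, 0], 1], [[0, 0, 1.1], [5, 27, 0], 1], [[0, 0, 1.2], [6, 30, 0], 1]]'

```text
t: 7.75
tcp_pos: [0.5971, 0.1691, 0.1317]
eef_rot: [[0.0, 0.96, 0.28], [0.001, 0.28, -0.96], [-1.0, 0.0, -0.001]]
force: [-0.7, 0.2, -2.2]
finger_gap: 0.179
```

apply_moves --plan '[[[-0.96, -0.28, 0], [-0.2, 0.8, -0.6], 1], [[-1.92, -0.56, 0], [-0.4, 1.6, -1.2], 1], [[-2.88, -0.84, 0], [-0.7, 2.4, -1.8], 1], [[-3.84, -1.12, 0], [-1, 3.2, -2.4], 1], [[-4.8, -1.4, 0], [-1.2, 3.9, -3], 1]]'

```text
t: 8.25
tcp_pos: [0.5958, 0.1715, 0.1286]
eef_rot: [[0.025, 0.96, 0.278], [-0.085, 0.279, -0.957], [-0.996, 0.0, 0.089]]
force: [0.6, 0.7, -2.2]
finger_gap: 0.178
```

apply_moves --plan '[[[-0.96, -0.28, 0], [-0.3, 0.9, -0.8], 1], [[-1.92, -0.56, 0], [-0.5, 1.8, -1.6], 1], [[-2.88, -0.84, 0], [-0.8, 2.7, -2.4], 1], [[-3.84, -1.12, 0], [-1, 3.5, -3.2], 1], [[-4.8, -1.4, 0], [-1.3, 4.4, -4], 1]]'

```text
t: 8.75
tcp_pos: [0.5947, 0.1759, 0.1245]
eef_rot: [[0.049, 0.96, 0.274], [-0.168, 0.279, -0.946], [-0.985, 0.0, 0.175]]
force: [0.2, -0.5, -2.1]
finger_gap: 0.181
```

apply_moves --plan '[[[-1.92, -0.56, 0], [-0.6, 2, -0.3], 1], [[-3.84, -1.12, 0], [-1.2, 4, -0.6], 1], [[-5.76, -1.68, 0], [-1.7, 6, -1], 1], [[-7.68, -2.24, 0], [-2.3, 8, -1.3], 1], [[-9.6, -2.8, 0], [-2.9, 9.9, -1.6], 1]]'

```text
t: 9.25
tcp_pos: [0.5919, 0.186, 0.123]
eef_rot: [[0.097, 0.96, 0.261], [-0.33, 0.279, -0.902], [-0.939, 0.001, 0.344]]
force: [-0.0, -0.2, -3.5]
finger_gap: 0.178
```

Run:
```python
from h import *
o=get_obs();print(np.round(o["joint_pos"],2),np.round(o["tcp_pos"],4),np.round(o["eef_rot"],3).tolist(),o["force"],o["finger_gap"],o["t"])
im,w=cloud("wrist");im2,_=cloud("scene")
cv2.imwrite("pics/w4.png",np.hstack([im[:230,120:390],cv2.resize(im2[110:230,210:320],(270,295))[:230]]).repeat(1,0))
```

```text
[-0.03  0.45 -0.66  1.61  0.61  1.35 -0.57] [0.5919 0.186  0.123 ] [[0.097, 0.96, 0.261], [-0.33, 0.279, -0.902], [-0.939, 0.001, 0.344]] [-0.03856939 -0.18733014 -3.49064813] 0.17767097107243413 9.25
```

View pics/w4.png

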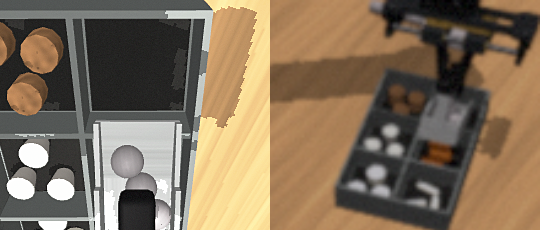

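The balls are still in the scoop, rolling forward. Before tipping further I'll check numerically where the nose is.

Run:
```python
from h import *
im,w=cloud("wrist");w=w*1000
a=np.radians(16.3);X=np.array([np.cos(a),np.sin(a)]);Y=np.array([-X[1],X[0]])
B=np.stack([X,Y],1);c=np.array([560.9,158.1])
print("local (cell centre ~38,76)")
for u in (240,260,280):
  for v in (116,120,124,128,135): p=w[v,u];print(u,v,np.round((p[:2]-c)@B,1),round(p[2],1))
o=get_obs();R=np.array(o["eef_rot"]);n=o["tcp_pos"]*1000+R@np.array([44.6,0,-61.7]);print("nose FK",(n[:2]-c)@B,n[2])
```

```text
local (cell centre ~38,76)
240 116 [24.2 41.2] 4.5
240 120 [26.7 63.4] 57.1
240 124 [26.8 61.7] 58.9
240 128 [27.3 65.1] 70.7
240 135 [27.4 63.1] 75.2
260 116 [39.3 41.5] 5.1
260 120 [38.6 63.4] 57.1
260 124 [nan nan] nan
260 128 [38.7 59.1] 59.0
260 135 [38.6 60.8] 70.8
280 116 [54.3 41.4] 5.0
280 120 [50.5 63.6] 57.5
280 124 [50.5 62.2] 59.9
280 128 [50.5 59.8] 60.4
280 135 [50.7 55.2] 60.5
nose FK [37.27723985 61.98156046] 59.63278156118133
```

The nose is at local (38, 62) and z about 59, so it is over the empty cell as planned. Continue tipping.

apply_moves --plan '[[[-1.92, -0.56, 0], [-0.6, 2.2, 0.7], 1], [[-3.84, -1.12, 0], [-1.3, 4.4, 1.4], 1], [[-5.76, -1.68, 0], [-1.9, 6.6, 2.1], 1], [[-7.68, -2.24, 0], [-2.6, 8.8, 2.8], 1], [[-9.6, -2.8, 0], [-3.3, 11.1, 3.5], 1]]'

```text
t: 9.9
tcp_pos: [0.5883, 0.1975, 0.1266]
eef_rot: [[0.141, 0.96, 0.241], [-0.482, 0.28, -0.83], [-0.865, 0.001, 0.502]]
force: [-0.5, -0.4, -2.5]
finger_gap: 0.174
```

apply_moves --plan '[[[-1.92, -0.56, 0], [-0.7, 2.4, 0.9], 1], [[-3.84, -1.12, 0], [-1.4, 4.8, 1.7], 1], [[-5.76, -1.68, 0], [-2.1, 7.2, 2.6], 1], [[-7.68, -2.24, 0], [-2.8, 9.6, 3.4], 1], [[-9.6, -2.8, 0], [-3.5, 12, 4.3], 1]]'

```text
t: 10.4
tcp_pos: [0.5849, 0.209, 0.1308]
eef_rot: [[0.181, 0.96, 0.213], [-0.619, 0.279, -0.734], [-0.764, 0.001, 0.645]]
force: [0.7, -0.1, -1.6]
finger_gap: 0.181
```

Run:
```python
from h import *
o=get_obs();print(np.round(o["joint_pos"],2),np.round(o["tcp_pos"],4),o["force"],o["finger_gap"],o["t"])
im,w=cloud("wrist");im2,_=cloud("top")
cv2.imwrite("pics/w5.png",np.hstack([im[:300,60:400],cv2.resize(im2[165:240,165:250],(340,300))]))
```

```text
[-0.31  0.58 -0.58  1.55  0.87  1.6  -0.8 ] [0.5849 0.209  0.1308] [ 0.65758406 -0.14739488 -1.56541979] 0.18053642376660486 10.4
```

View pics/w5.png

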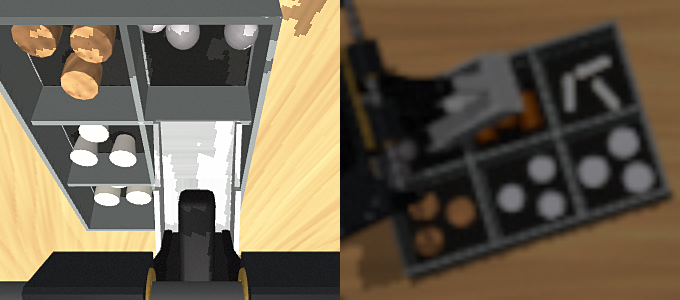

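All three balls lie in the formerly empty cell, at (155,22), (183,35) and (241,35) in the wrist view. The scoop is empty, and 1.6 N matches its own 0.16 kg. I'll raise it, level it and carry it back.

apply_moves --plan '[[[0, 0, 0], [0, 0, 10], 1], [[7.68, 2.24, 0], [2, -8, 22], 1], [[15.36, 4.48, 0], [5, -18, 32], 1], [[23.04, 6.72, 0], [8, -28, 36], 1], [[30.72, 8.96, 0], [11, -38, 36], 1]]'

```text
t: 11.0
tcp_pos: [0.5975, 0.1702, 0.1705]
eef_rot: [[0.044, 0.96, 0.275], [-0.129, 0.279, -0.952], [-0.991, 0.006, 0.136]]
force: [-0.6, -0.0, -1.7]
finger_gap: 0.18
```

apply_moves --plan '[[[7.68, 2.24, 0], [2, -10, 0], 1], [[7.68, 2.24, 0], [0, -30, 0], 1], [[7.68, 2.24, 0], [-4, -60, 0], 1], [[7.68, 2.24, 0], [-8, -90, 0], 1], [[7.68, 2.24, 0], [-12, -120, 0], 1]]'

```text
t: 11.5
tcp_pos: [0.5838, 0.0479, 0.168]
eef_rot: [[0.001, 0.961, 0.278], [-0.002, 0.278, -0.961], [-1.0, 0.001, 0.002]]
force: [0.6, -0.1, -0.7]
finger_gap: 0.179
```

apply_moves --plan '[[[0, 0, -3], [-6, -25, 0], 1], [[0, 0, -6], [-12, -50, 0], 1], [[0, 0, -9], [-18, -75, 0], 1], [[0, 0, -12], [-24, -100, 0], 1], [[0, 0, -15], [-30, -125, 0], 1]]'

```text
t: 12.0
tcp_pos: [0.5534, -0.0766, 0.1681]
eef_rot: [[0.001, 1.0, 0.017], [-0.002, 0.017, -1.0], [-1.0, 0.001, 0.002]]
force: [0.2, -1.5, -1.6]
finger_gap: 0.179
```

apply_moves --plan '[[[0, 0, -4], [-5, -25, 0], 1], [[0, 0, -8], [-10, -50, -10], 1], [[0, 0, -12], [-15, -75, -25], 1], [[0, 0, -16], [-20, -90, -40], 1], [[0, 0, -20], [-20, -96, -55], 1]]'

```text
t: 12.5
tcp_pos: [0.532, -0.174, 0.1096]
eef_rot: [[-0.002, 0.944, -0.331], [-0.001, -0.331, -0.944], [-1.0, -0.002, 0.002]]
force: [0.0, -0.2, -2.2]
finger_gap: 0.177
```

apply_moves --plan '[[[0, 0, 0], [0, 0, -15], 1], [[0, 0, 0], [0, 0, -30], 1], [[0, 0, 0], [0, 0, -40], 1], [[0, 0, 0], [0, 0, -46], 1], [[0, 0, 0], [0, 0, -48], 1]]'

```text
t: 13.0
tcp_pos: [0.5338, -0.1696, 0.063]
eef_rot: [[-0.001, 0.947, -0.321], [0.001, -0.321, -0.947], [-1.0, -0.001, -0.0]]
force: [0.6, -0.8, -0.5]
finger_gap: 0.177
```

apply_moves --plan '[[[0, 0, 0], [0, 0, -1.5], 1], [[0, 0, 0], [0, 0, -3], 1], [[0, 0, 0], [0, 0, -4], 1], [[0, 0, 0], [0, 0, -4.7], 1], [[0, 0, 0], [0, 0, -5], 1]]'

```text
t: 13.5
tcp_pos: [0.5341, -0.1704, 0.059]
eef_rot: [[0.0, 0.946, -0.323], [-0.0, -0.323, -0.946], [-1.0, 0.0, 0.0]]
force: [0.0, 0.1, -2.1]
finger_gap: 0.176
```

apply_moves --plan '[[[0, 0, 0], [0, 0, -0.3], 1], [[0, 0, 0], [0, 0, -0.6], 1], [[0, 0, 0], [0, 0, -0.9], 1], [[0, 0, 0], [0, 0, -1.2], 1], [[0, 0, 0], [0, 0, -1.5], 1]]'

```text
t: 14.0
tcp_pos: [0.534, -0.1703, 0.0573]
eef_rot: [[0.0, 0.946, -0.323], [-0.0, -0.323, -0.946], [-1.0, 0.0, 0.0]]
force: [-0.6, -0.1, -1.5]
finger_gap: 0.178
```

apply_moves --plan '[[[0, 0, 0], [0, 0, -0.4], 1], [[0, 0, 0], [0, 0, -0.8], 1], [[0, 0, 0], [0, 0, -1.2], 1], [[0, 0, 0], [0, 0, -1.2], 1], [[0, 0, 0], [0, 0, -1.2], 1]]'

```text
t: 14.5
tcp_pos: [0.5342, -0.1703, 0.0564]
eef_rot: [[0.0, 0.946, -0.323], [-0.0, -0.323, -0.946], [-1.0, 0.0, 0.0]]
force: [-0.5, -0.2, 2.1]
finger_gap: 0.183
```

Contact: the force went to +2.1 N. Release by opening gradually.

apply_moves --plan '[[[0, 0, 0], [0, 0, 0], 0.6], [[0, 0, 0], [0, 0, 0], 0.5], [[0, 0, 0], [0, 0, 0], 0.3], [[0, 0, 0], [0, 0, 0], 0], [[0, 0, 0], [0, 0, 0], -0.4]]'

```text
t: 15.0
tcp_pos: [0.534, -0.1702, 0.056]
eef_rot: [[-0.0, 0.947, -0.323], [-0.0, -0.323, -0.947], [-1.0, 0.0, 0.0]]
force: [0.6, -0.1, -0.1]
finger_gap: 0.435
```

apply_moves --plan '[[[0, 0, 0], [0, 0, 0], -1], [[0, 0, 0], [0, 0, 0], -1], [[0, 0, 0], [0, 0, 0], -1], [[0, 0, 0], [0, 0, 10], -1], [[0, 0, 0], [0, 0, 30], -1]]'

```text
t: 15.5
tcp_pos: [0.5328, -0.1699, 0.0855]
eef_rot: [[-0.003, 0.947, -0.323], [0.001, -0.323, -0.947], [-1.0, -0.003, -0.0]]
force: [-0.2, 0.4, -0.1]
finger_gap: 0.893
```

apply_moves --plan '[[[0, 0, 0], [0, 0, 30], -1], [[0, 0, 0], [0, 0, 60], -1], [[0, 0, 0], [0, 0, 90], -1], [[0, 0, 0], [0, 0, 120], -1], [[0, 0, 0], [0, 0, 140], -1]]'

```text
t: 16.0
tcp_pos: [0.5348, -0.1703, 0.2295]
eef_rot: [[0.003, 0.947, -0.322], [-0.002, -0.322, -0.947], [-1.0, 0.004, 0.0]]
force: [1.2, 0.1, 0.6]
finger_gap: 1.003
```

apply_moves --plan '[[[0, 0, 0], [0, 0, 0], -1], [[0, 0, 0], [0, 0, 0], -1], [[0, 0, 0], [0, 0, 0], -1], [[0, 0, 0], [0, 0, 0], -1], [[0, 0, 0], [0, 0, 0], -1]]'

```text
t: 16.5
tcp_pos: [0.5335, -0.1701, 0.2251]
eef_rot: [[-0.002, 0.947, -0.323], [0.001, -0.323, -0.947], [-1.0, -0.002, -0.0]]
force: [-0.4, 0.1, 0.1]
finger_gap: 1.001
```

Run:
```python
from h import *
o=get_obs();print(np.round(o["tcp_pos"],4),o["force"],o["finger_gap"],o["t"])
im,w=cloud("wrist");im2,w2=cloud("top")
x=w.reshape(-1,3)
for lo,hi in((.076,.095),(.01,.035)):
    m=(x[:,2]>lo)&(x[:,2]<hi)&(np.hypot(x[:,0]-.535,x[:,1]+.165)<.08);p=x[m]
    print(len(p),cv2.minAreaRect((p[:,:2]*1000).astype(np.float32)),np.median(p[:,2]))
cv2.imwrite("pics/w6.png",np.hstack([cv2.resize(im[:240,100:420],(400,300)),cv2.resize(im2[165:240,165:250],(340,300),interpolation=cv2.INTER_CUBIC)]))
D=np.load("top.npz")["im"]
df=cv2.absdiff(D,im2).max(2);print("changed px",[(n,int((df[s]>40).sum())) for n,s in dict(flask=np.s_[195:232,360:398],bottle=np.s_[134:166,340:370],beaker=np.s_[128:160,278:304],spat=np.s_[212:274,124:152]).items()])
```

```text
[ 0.5335 -0.1701  0.2251] [-0.3987799   0.06166392  0.05531652] 1.001284000432604 16.5
1388 ((533.1824951171875, -170.12477111816406), (75.3121337890625, 15.604318618774414), 71.67070007324219) 0.08286033637736624
1111 ((537.2577514648438, -158.68338012695312), (99.27794647216797, 49.98329162597656), 71.13359832763672) 0.021503572842640373
changed px [('flask', 0), ('bottle', 81), ('beaker', 0), ('spat', 0)]
```

View pics/w6.png

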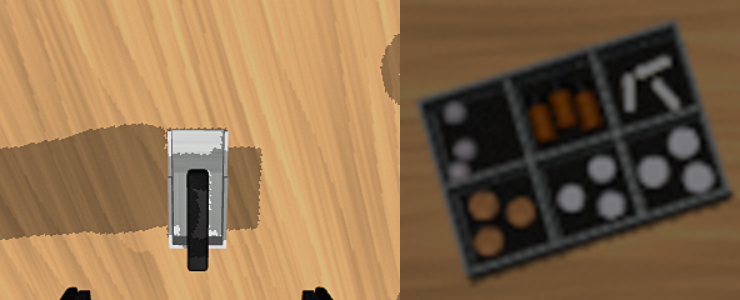

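The scoop stands upright and empty, and the three balls are in the cell, at (455,112), (463,148) and (458,172). The bottle's patch shows some pixel changes, which may be shadow or the arm in view, so I'll check that and then hand in.

Run:
```python
from h import *
ok=True
for n in("scene","top"):
    im,w=cloud(n);W=np.load(n+".npz")["w"]
    for k,c in dict(bottle=(.72,-.34),flask=(.5,-.4),beaker=(.76,-.13)).items():
        r=[]
        for q in(W,w):
            x=q.reshape(-1,3);m=(x[:,2]>.02)&(x[:,2]<.16)&(np.hypot(x[:,0]-c[0],x[:,1]-c[1])<.07);r.append(np.round([*np.median(x[m],0),m.sum()],3))
        print(n,k,*r); 
        if n=="scene": ok&=np.abs(r[0][:3]-r[1][:3]).max()<.006
print(ok)
if ok: print(job_done())
```

```text
scene bottle [ 7.35e-01 -3.62e-01  1.00e-01  7.88e+02] [ 7.35e-01 -3.62e-01  1.00e-01  7.84e+02]
scene flask [ 5.23e-01 -4.28e-01  7.30e-02  9.83e+02] [ 5.240e-01 -4.280e-01  7.200e-02  1.004e+03]
scene beaker [ 7.52e-01 -1.23e-01  6.00e-02  5.30e+02] [ 7.52e-01 -1.23e-01  6.00e-02  5.25e+02]
top bottle [ 7.10e-01 -3.37e-01  1.01e-01  4.19e+02] [ 7.18e-01 -3.42e-01  1.12e-01  2.54e+02]
top flask [ 5.00e-01 -4.06e-01  7.50e-02  5.75e+02] [ 5.00e-01 -4.06e-01  7.40e-02  5.78e+02]
top beaker [ 7.67e-01 -1.31e-01  6.20e-02  2.52e+02] [ 7.68e-01 -1.31e-01  6.30e-02  2.47e+02]
True
the job is handed in; nothing more can be done
None
```

The three balls are in the compartment that was empty, and the empty scoop is back on the bench, upright and released. I handed the job in at about 17 s on the robot's clock.

- **Pour:** I gripped the scoop by the black bar and tipped it to 40° with the nose held over the empty compartment. The last top view shows all three balls there and the other five compartments looking as before. The wrist force fell to about 1.6 N, which is the empty scoop's own weight.
- **Scoop:** it stands within a few millimetres of where it started, bar top about 83 mm up. The fingers are fully open and the arm is about 140 mm clear above it.
- **Bystanders:** the beaker and flask measure the same as at the start in both the scene and top cameras. The spatula's patch in the top view is unchanged.
- **One disagreement:** the top view of the bottle changed, with 419 depth points falling to 254 and its median shifting about 8 mm. The scene camera puts the bottle exactly where it was, so I took the change to be the arm partly hiding it and did not check further.

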